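# Clip the last clamp on a casting box

### The arm

A 6-joint arm with a two-finger parallel gripper is mounted at the origin on the work surface. World frame = base frame: x ahead of the robot, y to its left, z up, the work surface at z = 0. Lengths are in m, angles in degrees, forces in N, time in s.
With the tool pointing down it reaches from about 0.35 to 0.875 m from the base axis. Payload 4.2 kg.
Tool frame: the origin (TCP) lies on the centre line of the jaws, within the pads' length; the fingertips stand 25 mm ahead of it and the grasp point (between the pads) lies 6 mm ahead of it; z points along the fingers, y is the line along which they close (so a half turn about z gives the same grasp; the last joint's range is limited). The gripper opens to 87 mm and grips with 3 to 60 N. Pads are 19 mm wide; open, the fingers measure 117 mm over their backs; the gripper's body (75 mm by 190 mm) begins 51 mm behind the grasp point.
Start: joints at [-57.949, 22.042, 0.453, 0, -68.411, -14.817], TCP at [0.185, -0.597, 0.248] pointing down, gripper open.
Joint ranges: [-179.83, 179.83], [-69.29, 118.12], [-61.27, 80.66], [-181.25, 117.63], [-171.15, -9.14], [-177.46, 177.46]. Speed limits (degrees/s): [159.86, 159.86, 180, 180, 180, 180].

### API

Orientations are given as a 3x3 rotation matrix whose columns are the frame's x, y, z axes.
In Python, from station import r gives the robot as it stands.
- The arm moves only by the tool move_arm, never from a script. Its argument "series" is a list of rows, each an object with "grip": the opening, from 0 (shut) to 1 (fully open); "xyz": the shift along the tool's x, y, z in mm, a list of three; "angular": the turn, a rotation vector about the tool's x, y, z in rad, a list of three. A call has 1 to 10 rows; each row is the pose to reach, as a shift and turn from the pose commanded when the call began, along the tool's axes at that moment; what a row does not reach only later rows make up. A row lasts 1/10 s, in which the tool goes at most 50 mm and 8.59 degrees, less where a joint would pass 70% of its speed; a pose out of reach is approached as far as the arm can. A call with a gripper value outside its range is refused whole. The fingers move at their own pace and stop on an object; the grip force is fixed at half the most. Time passes only in rows, so rows that repeat a pose let the fingers close. It gives the time, the measured TCP pose, the force, the opening and the grip force at its end, in the units of the state.
- r.sense(): the state, without advancing time (a new reading comes with each control period).
- r.capture(name): name is "scene" or "top" or "wrist"; returns a dict with "img" (420x560x3 uint8, red, green, blue), "camera_matrix" (3x3 intrinsics, pixels), "rvec" (rotation vector, rad) and "tvec" (3), from world to camera coordinates, as OpenCV has them; the wrist camera has in their place "hand_eye" (4x4, takes a point from camera to tool coordinates, whose origin is the TCP and whose axes are the flange's). Camera axes: x right, y down, z forward; pixel columns grow to the right and rows downward; lengths in m; the calibration is good to about 2 mm. A picture is of the moment at which its call begins: read the wrist's pose just before it. There is no depth.
- r.finish_job(): hands the job in; it is judged then, once.
The state is a dict: "time_s": time; "joints": joint angles; "joint_velocities": joint speeds; "effort": joint torques, N m; "tcp_pos": TCP position; "ee_rot": TCP orientation; "wrist_force": force on the tool from outside, world axes, zero at the start; "moment": the same for the moment, N m; "gripper_width": opening from 0.0 (shut) to 1.0 (fully open); "gripper_force": force on a finger pad.
Only numpy, scipy, OpenCV 4.12 (cv2) and the standard library are available. Lean on these libraries where they do the work, as an engineer would, in place of code of your own. Each camera call takes 0.05 s, during which the arm holds its last target. There are 200 camera calls.

### The job

The plaster casting box still lacks the clamp on its bare corner; the spare spring clamp lies under the low shelf with only its nose in reach. Draw it out, get it by its handles and clip it level onto the bare corner about half-way up, the way the other three sit: one jaw on the overhanging board end, the other on the cleat behind it, pads fully on the wood. Leave it clipped there, and do not shift the box or disturb the brush, the bowl or the tool pot.

Things in the scene. Friction and masses are not known exactly. Their poses are not given: they have to be found in the camera images.
- clamp_pivot (a point): The loose steel spring clamp with black handle sleeves: 160 mm long, 30 mm thick along its hinge, 0.14 kg, lying flat (hinge upright), handles under the low shelf, nose sticking out. Point on the hinge axis at half thickness (15 mm above the bench as it lies). x points from handles to jaws, z along the hinge, y across; symmetric about its x-z plane.
- clamp_nose (a point): Where to take the shut clamp by its nose: 57 mm ahead of clamp_pivot, half-way up, same axes. The two jaw plates are a flat-sided nose 26 mm wide in y from 14 mm behind to 14 mm ahead of here.
- clamp_handles (a point): Where to pinch the handles: 55 mm behind clamp_pivot (its -x), half-way up, same axes. Width over the outsides here: 56 mm shut, 36 mm gripping the corner, 19 mm squeezed to the stop. Handles splay rearwards, to 75 mm at their ends 35 mm behind here. A pinch of 10 N here starts to open the jaws, 17 N opens them to the stop; let go, they spring shut.
- clamp_pads (a point): Midway between the clamp's two rubber jaw pads, 60 mm ahead of clamp_pivot, half-way up, same axes. Pads reach from 10 mm behind to 10 mm ahead of here, 26 mm high. Fully open they stand 39 mm apart at their rear, 45 mm at their tips.
- jaw (a joint): How far each lever of the loose clamp has turned, rad: 0 jaws shut, 0.18 jaws parallel on the 26 mm thick corner, 0.32 fully open (stop). Both levers turn equally and oppositely.
- bare_corner (a point): The casting box's unclamped corner: a 12 mm board end and the next board's 14 mm dark cleat, face to face, make an upright lip 26 mm thick, 30 mm deep, 140 mm high. Point in its middle: half-way up (82 mm above the bench), half-way through, 15 mm in from the free end. z up, x across the thickness, y from the free end inwards (the clamp's x must point this way) to the side board 15 mm ahead.
- box_middle (a point): Middle of the casting box, at bench level: four 12 mm plywood boards, 140 mm high, set in pinwheel on a 280 mm square, 12 mm thick base board round a clay model. It stands loose, 3.2 kg. The other three corners carry clamps of the same kind, which reach out to 280 mm from here. Same axes as bare_corner.
- shelf_front (a point): Middle of the upper front edge of the fixed low wooden bench shelf, 253 mm wide (its x), 150 mm deep, 57 mm high, with a 45 mm high opening and two 104 mm wide bays side by side, centred 59.5 mm to either side of this point. Its y points out of the bays. A sketch book and paper lie on top, at the back.
- brush_grip (a point): Handle of a flat paint brush, 200 mm long, 42 mm wide, lying half in the other bay (bystander).
- bowl_mid (a point): Middle of a grey plaster mixing bowl, 124 mm wide, 62 mm high (bystander).
- pot_mid (a point): Middle of a glass pot, 80 mm wide, 95 mm high, with tools standing in it up to 215 mm (bystander).
There are look-alikes about, which are no part of the job. What is shaped like the part that bears clamp_pivot but purple is not meant.

How it is judged:
By the outcome, as a careful person would: the job done as asked, in the order asked, and still so for the second after the job is handed in, with the robot touching nothing.
It also fails if it takes over 42 s, if anything falls off the work surface, if the arm or the gripper's body presses on something with over 40 N, if the wrist force passes 120 N, or if a joint passes its speed limit or range.

## Working session

There is one attempt and no reset: what is moved stays moved. The work goes in short steps, Python scripts to look and compute and a tool call to move; the robot and the scene stay as the last step left them, time stands still between calls to the robot, and variables do not carry over. Pictures are saved under pics/ and viewed, at most 10 in all, crops included, and the job is handed in when it is done.

Besides the shell and the picture viewer there is one more tool, called after "Emit:" by a JSON object that holds its "name" and its "arguments". move_arm: Moves the arm, as the interface text tells. Its arguments: {"type":"object","properties":{"series":{"type":"array"}},"required":["series"]}

```bash
mkdir -p pics; ls; python3 - <<'E'
from station import r
import cv2,pickle
s=r.sense();print(s)
d={}
for n in ["scene","top","wrist"]:
    c=r.capture(n);d[n]=c
    cv2.imwrite(f"pics/{n}0.png",c["img"][:,:,::-1])
    print(n,{k:v for k,v in c.items() if k!="img"})
pickle.dump((s,d),open("c0.pkl","wb"))
E
```

```text
pics
{'time_s': 0.0, 'joints': array([-5.79484811e+01,  2.20907850e+01,  3.79000882e-01, -3.05037785e-02,
       -6.84113601e+01, -1.48152948e+01]), 'joint_velocities': array([ 0.04378931,  0.07489655,  0.05836142,  0.0052696 ,  0.00723375,
       -0.01062094]), 'effort': array([ 1.08012959e-03, -3.90666640e+01,  1.87400848e+01,  4.21973884e+00,
        1.09328804e-02, -1.83525481e-04]), 'tcp_pos': array([ 0.1850405 , -0.59639463,  0.24645006]), 'ee_rot': array([[-9.55149373e-01, -2.96123548e-01, -7.20967447e-04],
       [-2.96124417e-01,  9.55147101e-01,  2.08432911e-03],
       [ 7.14110370e-05,  2.20434170e-03, -9.99997568e-01]]), 'wrist_force': array([-0.00776951, -0.635179  , -0.08268869]), 'moment': array([-0.03112166, -0.0289618 ,  0.02369061]), 'gripper_force': 0.0, 'gripper_width': 1.0002343217205094}
scene {'camera_matrix': array([[526.71379199,   0.        , 280.82770352],
       [  0.        , 526.71379199, 200.41129059],
       [  0.        ,   0.        ,   1.        ]]), 'rvec': array([ 1.07971042,  2.20046088, -1.19724121]), 'tvec': array([ 0.41643023, -0.10363653,  1.49962358])}
top {'camera_matrix': array([[538.25626109,   0.        , 274.93823421],
       [  0.        , 538.25626109, 211.44166062],
       [  0.        ,   0.        ,   1.        ]]), 'rvec': array([ 2.19041517, -2.18261032,  0.06313617]), 'tvec': array([-0.14704754,  0.54024001,  1.59558215])}
wrist {'camera_matrix': array([[304.45523135,   0.        , 282.03246406],
       [  0.        , 304.45523135, 212.11223113],
       [  0.        ,   0.        ,   1.        ]]), 'hand_eye': array([[-2.25398006e-04, -9.61688126e-01, -2.74145760e-01,
         7.55905309e-02],
       [ 9.99999956e-01, -2.69210410e-04,  1.22192142e-04,
         1.27777018e-04],
       [-1.91313625e-04, -2.74145720e-01,  9.61688145e-01,
        -1.38163264e-01],
       [ 0.00000000e+00,  0.00000000e+00,  0.00000000e+00,
         1.00000000e+00]])}
```

View pics/scene0.png

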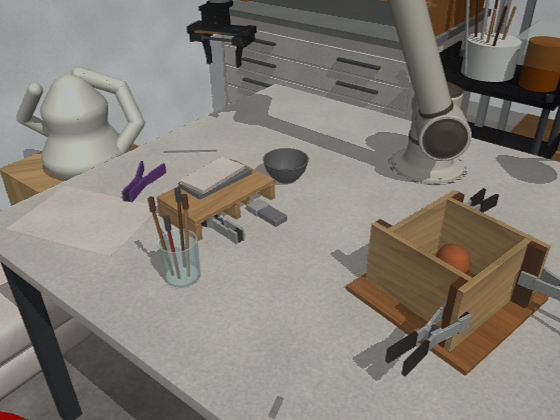

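View pics/top0.png

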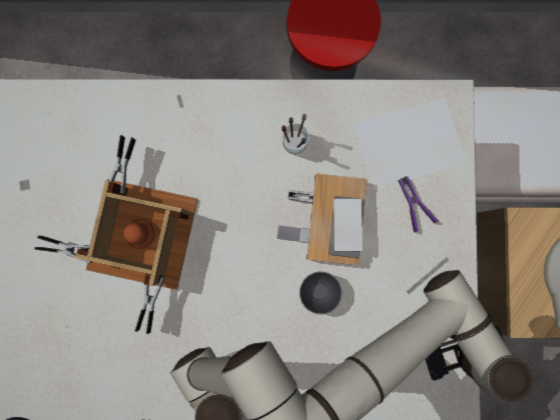

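The steel clamp's nose is at top (300,196), scene (228,228). The purple look-alike is at top (417,205), scene (143,180), and is excluded by its colour. The brush is at top (292,233). The three clamped corners are at top (122,180), (80,247) and (155,285), so the bare one is near (180,212). I'll confirm with crops.

```bash
python3 - <<'E'
import cv2,pickle,numpy as np
s,d=pickle.load(open("c0.pkl","rb"))
t=d["top"]["img"][:,:,::-1]; w=d["scene"]["img"][:,:,::-1]
def crop(im,x,y,wd,h,f): return cv2.resize(im[y:y+h,x:x+wd],None,fx=f,fy=f,interpolation=cv2.INTER_CUBIC)
a=crop(t,260,160,133,100,6);cv2.imwrite("pics/c_shelf.png",a)
cv2.imwrite("pics/c_box.png",crop(t,80,170,133,100,6))
cv2.imwrite("pics/c_sc.png",crop(w,340,180,200,150,4))
E
```

```text
(no output)
```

View pics/c_shelf.png

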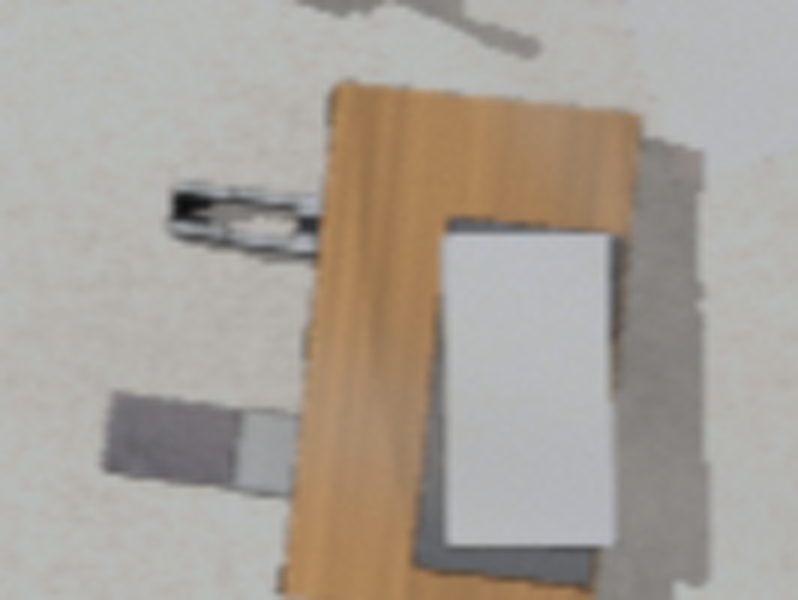

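View pics/c_box.png

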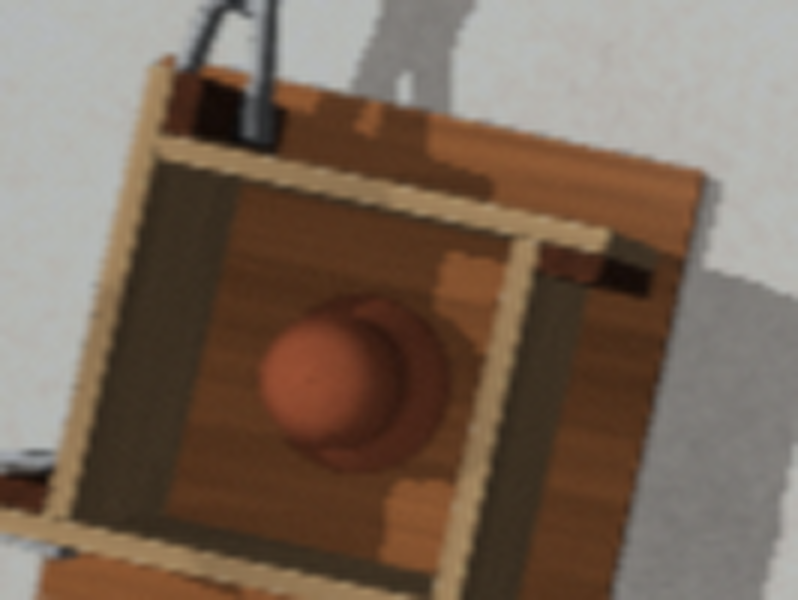

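The shelf crop confirms the grey steel clamp, with the nose tip at crop x≈170 and y 183–235, and the brush below it. The box crop shows the bare corner: board end at crop (612,230) with the dark cleat below and left of it. I'll measure these next and view the scene camera's crops for a cross-check.

```bash
cat > h.py <<'E'
import numpy as np,cv2
def ray(c,uv,z):
    R,_=cv2.Rodrigues(c["rvec"]);C=-R.T@c["tvec"]
    d=R.T@np.linalg.inv(c["camera_matrix"])@np.array([uv[0],uv[1],1.])
    return C+d*(z-C[2])/d[2]
def proj(c,P): return cv2.projectPoints(np.atleast_2d(np.array(P,float)),c["rvec"],c["tvec"],c["camera_matrix"],None)[0][:,0]
E
python3 - <<'E'
import pickle,cv2
from h import *
np.set_printoptions(precision=4,suppress=True)
s,d=pickle.load(open("c0.pkl","rb"));t=d["top"]
for n in("top","scene"):
    R,_=cv2.Rodrigues(d[n]["rvec"]);print(n,-R.T@d[n]["tvec"])
def P(c,o,f,z,cam=t): return ray(cam,((c[0]+.5)/f-.5+o[0],(c[1]+.5)/f-.5+o[1]),z)
S=(260,160);B=(80,170)
for nm,c,o,z in [("shelfA",(333,82),S,.057),("shelfB",(285,598),S,.057),("shelfBack",(640,112),S,.057),
 ("tipU",(172,183),S,.03),("tipL",(168,233),S,.03),("rearU",(318,190),S,.03),("rearL",(318,260),S,.03),
 ("brushU",(110,390),S,.01),("brushL",(103,472),S,.01),
 ("boardend out",(612,228),B,.152),("boardend in",(604,252),B,.152),("cleat end",(597,282),B,.152),("cleat in",(540,270),B,.152),("TL end",(160,57),B,.152),
 ("base corner",(703,172),B,.012)]:
    print(nm,P(c,o,6,z))
print("pot",ray(t,(295,140),.0475))
sc=d["scene"]["img"][:,:,::-1]
a=cv2.resize(sc[200:275,190:290],None,fx=5.6,fy=5.6,interpolation=cv2.INTER_CUBIC)[:, :400]
a=cv2.resize(sc[205:255,180:252],(400,278),interpolation=cv2.INTER_CUBIC)
b=cv2.resize(sc[205:305,345:417],(400,556),interpolation=cv2.INTER_CUBIC)
pic=np.zeros((556,800,3),np.uint8);pic[:278,:400]=a;pic[:,400:]=b
cv2.imwrite("pics/sc2.png",pic)
E
```

```text
top [ 0.4387 -0.1543  1.6258]
scene [1.2868 0.4845 0.7365]
shelfA [ 0.6508 -0.2627  0.057 ]
shelfB [ 0.3995 -0.2392  0.057 ]
shelfBack [ 0.6365 -0.4125  0.057 ]
tipU [ 0.6038 -0.1846  0.03  ]
tipL [ 0.5789 -0.1827  0.03  ]
rearU [ 0.6005 -0.257   0.03  ]
rearL [ 0.5657 -0.257   0.03  ]
brushU [ 0.5017 -0.1542  0.01  ]
brushL [ 0.4607 -0.1508  0.01  ]
boardend out [0.5419 0.1106 0.152 ]
boardend in [0.5309 0.1141 0.152 ]
cleat end [0.5171 0.1171 0.152 ]
cleat in [0.5226 0.1433 0.152 ]
TL end [0.6201 0.3198 0.152 ]
base corner [0.5801 0.0905 0.012 ]
pot [ 0.7511 -0.2039  0.0475]
```

View pics/sc2.png

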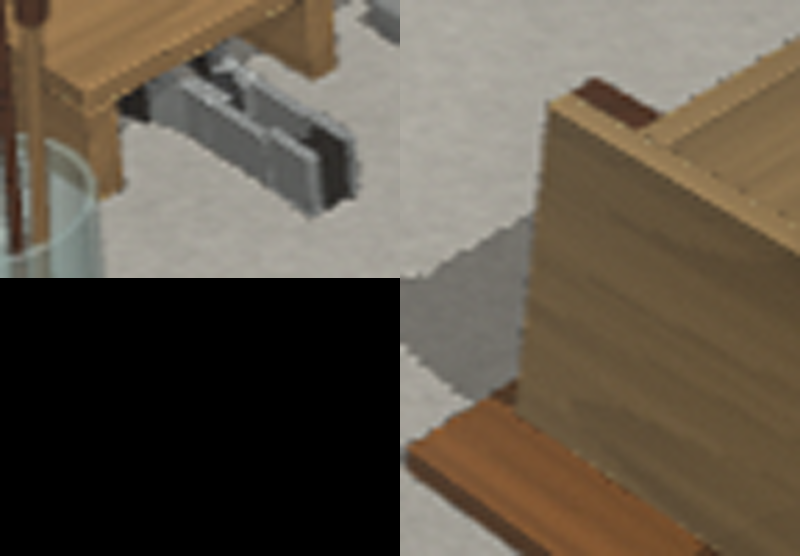

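```bash
cat >> h.py <<'E'
def go(s,xyz,yaw):
    """measured state -> tool shift (mm) and rotvec to reach TCP xyz, pointing down, tool y at yaw deg"""
    from scipy.spatial.transform import Rotation as Ro
    a=np.radians(yaw);y=np.array([np.cos(a),np.sin(a),0]);z=np.array([0,0,-1.]);T=np.c_[np.cross(y,z),y,z]
    R=np.array(s["ee_rot"])
    return np.round(R.T@(np.array(xyz)-s["tcp_pos"])*1000,1),np.round(Ro.from_matrix(R.T@T).as_rotvec(),4)
E
python3 - <<'E'
import pickle
from h import *
np.set_printoptions(precision=4,suppress=True)
s,d=pickle.load(open("c0.pkl","rb"));sc=d["scene"];t=d["top"]
def q(x,y,c=sc): return ray(sc,(345+(x-400+.5)/5.556-.5,205+(y+.5)/5.56-.5),.152)
print("sc board out",q(548,102),"cleat end",q(595,78))
def q2(x,y,z): return ray(sc,(180+(x+.5)/5.556-.5,205+(y+.5)/5.56-.5),z)
print("sc tip near top",q2(318,155,.03),"bottom",q2(315,214,.0), "far top",q2(352,132,.03))
P=lambda c:ray(t,((c[0]+.5)/6-.5+80,(c[1]+.5)/6-.5+170),.152)
a,b=P((612,228)),P((165,137));print("edge dir",(b-a)/np.linalg.norm(b-a),a,b)
a,b=P((510,240)),P((437,590));print("edge2 dir",(b-a)/np.linalg.norm(b-a))
print(go(s,(.59,-.1976,.247),174.3))
E
```

```text
sc board out [0.5419 0.1145 0.152 ] cleat end [0.5196 0.1202 0.152 ]
sc tip near top [ 0.6013 -0.184   0.03  ] bottom [ 0.6031 -0.1862  0.    ] far top [ 0.5811 -0.1834  0.03  ]
edge dir [0.196  0.9806 0.    ] [0.5419 0.1106 0.152 ] [0.5831 0.3167 0.152 ]
edge2 dir [-0.9822  0.1881  0.    ]
(array([-504.9,  261. ,   -0. ]), array([ 0.002 ,  0.0012, -1.1707]))
```

Cross-checks agree within 3 mm: the shelf measures 252 mm, the nose 25 mm and the lip about 26 mm. The nose is at about (0.590,-0.198), and the bare corner at about (0.533,0.130) with its inward direction 11° off +y.

Emit:
{"name": "move_arm", "arguments": {"series": [{"grip": 0.6, "xyz": [-505, 261, 0], "angular": [0, 0, -1.171]}, {"grip": 0.6, "xyz": [-505, 261, 0], "angular": [0, 0, -1.171]}, {"grip": 0.6, "xyz": [-505, 261, 0], "angular": [0, 0, -1.171]}, {"grip": 0.6, "xyz": [-505, 261, 0], "angular": [0, 0, -1.171]}, {"grip": 0.6, "xyz": [-505, 261, 0], "angular": [0, 0, -1.171]}, {"grip": 0.6, "xyz": [-505, 261, 0], "angular": [0, 0, -1.171]}, {"grip": 0.6, "xyz": [-505, 261, 0], "angular": [0, 0, -1.171]}, {"grip": 0.6, "xyz": [-505, 261, 0], "angular": [0, 0, -1.171]}, {"grip": 0.6, "xyz": [-505, 261, 0], "angular": [0, 0, -1.171]}, {"grip": 0.6, "xyz": [-505, 261, 0], "angular": [0, 0, -1.171]}]}}

```text
time_s: 1.15
tcp_pos: [0.5424, -0.2442, 0.2475]
ee_rot: [[-0.099, -0.995, -0.0], [-0.995, 0.099, 0.0], [-0.0, 0.0, -1.0]]
wrist_force: [0.4, -0.6, -0.7]
gripper_width: 0.605
gripper_force: 0.0
```

```bash
python3 - <<'E'
from station import r
from h import *
s=r.sense();print(s["time_s"],s["tcp_pos"],s["ee_rot"][:,1],s["joints"]);print(go(s,(.59,-.1976,.1),174.3))
E
```

```text
1.15 [ 0.54244153 -0.24422373  0.24746574] [-9.95130397e-01  9.85667890e-02  2.84423775e-04] [-8.65856095e+00  1.91257670e+01 -3.95805529e+00 -4.86795105e-03
 -6.69327313e+01  3.00382214e+00]
(array([-51.1, -42.8, 147.5]), array([0.0003, 0.0001, 0.0008]))
```

Emit:
{"name": "move_arm", "arguments": {"series": [{"grip": 0.6, "xyz": [-51, -43, 0], "angular": [0, 0, 0]}, {"grip": 0.6, "xyz": [-51, -43, 40], "angular": [0, 0, 0]}, {"grip": 0.6, "xyz": [-51, -43, 90], "angular": [0, 0, 0]}, {"grip": 0.6, "xyz": [-51, -43, 130], "angular": [0, 0, 0]}, {"grip": 0.6, "xyz": [-51, -43, 147], "angular": [0, 0, 0]}, {"grip": 0.6, "xyz": [-51, -43, 147], "angular": [0, 0, 0]}, {"grip": 0.6, "xyz": [-51, -43, 147], "angular": [0, 0, 0]}]}}

```text
time_s: 1.85
tcp_pos: [0.5898, -0.1998, 0.101]
ee_rot: [[-0.098, -0.995, 0.0], [-0.995, 0.098, -0.001], [0.001, -0.0, -1.0]]
wrist_force: [0.6, 0.3, 1.2]
gripper_width: 0.604
gripper_force: 0.0
```

```bash
python3 - <<'E'
from station import r
from h import *
import pickle
s=r.sense();c=r.capture("wrist");pickle.dump((s,c),open("w1.pkl","wb"));cv2.imwrite("pics/w1.png",c["img"][:,:,::-1])
print(s["time_s"],s["tcp_pos"],s["ee_rot"][:,1]);print(go(s,(.59,-.1976,.03),174.3))
# predicted pixel of nose tip/nose in wrist
def wp(P):
    T=np.eye(4);T[:3,:3]=s["ee_rot"];T[:3,3]=s["tcp_pos"];M=np.linalg.inv(T@c["hand_eye"]);p=M@np.append(P,1);q=c["camera_matrix"]@p[:3];return q[:2]/q[2]
for P in [(.6038,-.1846,.03),(.5789,-.1827,.03),(.59,-.1976,.03)]:print(wp(P))
E
```

```text
1.85 [ 0.58976255 -0.19975847  0.10096972] [-9.95144963e-01  9.84189511e-02 -4.61739266e-04]
(array([-2.2,  0. , 71. ]), array([-0.0005, -0.0005,  0.0009]))
[264.73183167 253.5917669 ]
[298.32758872 252.88000411]
[281.47104301 235.49806847]
```

View pics/w1.png

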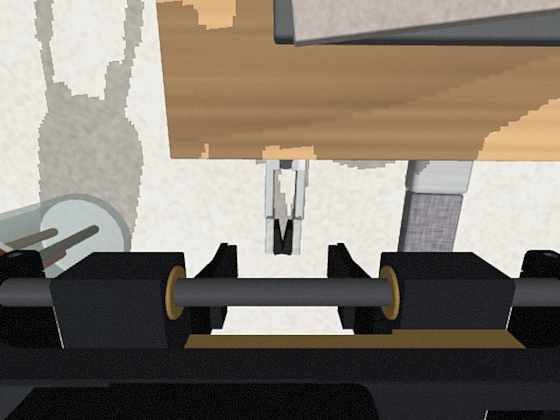

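The wrist view shows the nose tip at pixels 265–301, row 253, matching the prediction (265–298) to about 1 mm. Brush and pot are clear of the fingers, so I descend and close.

Emit:
{"name": "move_arm", "arguments": {"series": [{"grip": 0.6, "xyz": [-2, 1, 30], "angular": [0, 0, 0]}, {"grip": 0.6, "xyz": [-2, 1, 55], "angular": [0, 0, 0]}, {"grip": 0.6, "xyz": [-2, 1, 70], "angular": [0, 0, 0]}, {"grip": 0.6, "xyz": [-2, 1, 71], "angular": [0, 0, 0]}, {"grip": 0.1, "xyz": [-2, 1, 71], "angular": [0, 0, 0]}, {"grip": 0.1, "xyz": [-2, 1, 71], "angular": [0, 0, 0]}, {"grip": 0.1, "xyz": [-2, 1, 71], "angular": [0, 0, 0]}, {"grip": 0.1, "xyz": [-2, 1, 71], "angular": [0, 0, 0]}, {"grip": 0.1, "xyz": [-2, 1, 71], "angular": [0, 0, 0]}]}}

```text
time_s: 2.8
tcp_pos: [0.589, -0.1975, 0.0305]
ee_rot: [[-0.099, -0.995, 0.001], [-0.995, 0.099, -0.0], [0.0, -0.002, -1.0]]
wrist_force: [-0.3, 0.3, 4.2]
gripper_width: 0.284
gripper_force: 30.0
```

Emit:
{"name": "move_arm", "arguments": {"series": [{"grip": 0.1, "xyz": [-10, 0, -1], "angular": [0, 0, 0]}, {"grip": 0.1, "xyz": [-30, 0, -1], "angular": [0, 0, 0]}, {"grip": 0.1, "xyz": [-55, 0, -1], "angular": [0, 0, 0]}, {"grip": 0.1, "xyz": [-80, 0, -1], "angular": [0, 0, 0]}, {"grip": 0.1, "xyz": [-105, 0, -1], "angular": [0, 0, 0]}, {"grip": 0.1, "xyz": [-130, 0, -1], "angular": [0, 0, 0]}, {"grip": 0.1, "xyz": [-155, 0, -1], "angular": [0, 0, 0]}, {"grip": 0.1, "xyz": [-175, 0, 0], "angular": [0, 0, 0]}, {"grip": 0.1, "xyz": [-180, 0, 0], "angular": [0, 0, 0]}, {"grip": 0.1, "xyz": [-180, 0, 0], "angular": [0, 0, 0]}]}}

```text
time_s: 3.8
tcp_pos: [0.6072, -0.0166, 0.0305]
ee_rot: [[-0.097, -0.995, 0.003], [-0.995, 0.097, 0.001], [-0.001, -0.003, -1.0]]
wrist_force: [-0.1, 3.6, 4.9]
gripper_width: 0.288
gripper_force: 30.0
```

Emit:
{"name": "move_arm", "arguments": {"series": [{"grip": 0.6, "xyz": [0, 0, 0], "angular": [0, 0, 0]}, {"grip": 0.6, "xyz": [0, 0, 0], "angular": [0, 0, 0]}, {"grip": 0.6, "xyz": [0, 0, -20], "angular": [0, 0, 0]}, {"grip": 0.6, "xyz": [0, 0, -60], "angular": [0, 0, 0]}, {"grip": 0.9, "xyz": [50, 0, -110], "angular": [0, 0, 0]}, {"grip": 0.9, "xyz": [90, 0, -110], "angular": [0, 0, 0]}, {"grip": 0.9, "xyz": [110, 0, -110], "angular": [0, 0, 0]}, {"grip": 0.9, "xyz": [110, 0, -110], "angular": [0, 0, 0]}, {"grip": 0.9, "xyz": [110, 0, -110], "angular": [0, 0, 0]}]}}

```text
time_s: 4.7
tcp_pos: [0.5944, -0.1287, 0.1387]
ee_rot: [[-0.101, -0.995, -0.002], [-0.995, 0.101, 0.0], [-0.0, 0.002, -1.0]]
wrist_force: [-0.6, 1.1, -0.9]
gripper_width: 0.882
gripper_force: 0.0
```

```bash
python3 - <<'E'
from station import r
from h import *
import pickle
s=r.sense();c=r.capture("wrist");t=r.capture("top");pickle.dump((s,c,t),open("w2.pkl","wb"))
print(s["time_s"],s["tcp_pos"],s["ee_rot"][:,1])
pic=np.zeros((600,560,3),np.uint8);pic[:300]=cv2.resize(c["img"][:300],None,fx=1,fy=1);pic[300:]=cv2.resize(t["img"][160:235,180:320],(560,300),interpolation=cv2.INTER_CUBIC)
cv2.imwrite("pics/w2.png",pic[:,:,::-1])
E
```

```text
4.7 [ 0.59441003 -0.12868289  0.13874462] [-0.99486034  0.10124096  0.00178282]
```

View pics/w2.png

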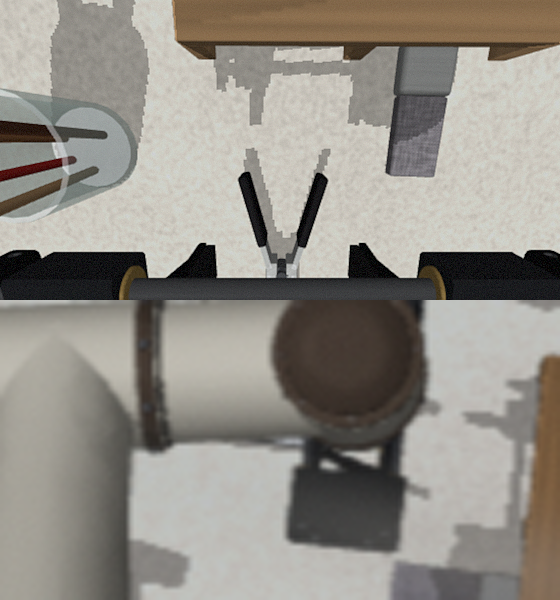

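The clamp is fully clear of the shelf. The handle ends are at wrist (244,174) and (322,174), the hinge at (282,265), and the brush and pot are undisturbed.

```bash
cat >> h.py <<'E'
def wray(s,c,uv,z):
    T=np.eye(4);T[:3,:3]=s["ee_rot"];T[:3,3]=s["tcp_pos"];M=T@c["hand_eye"]
    d=M[:3,:3]@np.linalg.inv(c["camera_matrix"])@np.array([uv[0],uv[1],1.]);return M[:3,3]+d*(z-M[2,3])/d[2]
E
python3 - <<'E'
import pickle
from h import *
s,c,t=pickle.load(open("w2.pkl","rb"))
for p in [(239,175),(328,175),(262,246),(301,246),(282,265)]:print(p,wray(s,c,p,.028))
e=(wray(s,c,(239,175),.028)+wray(s,c,(328,175),.028))/2;m=wray(s,c,(282,265),.028);print(e,np.linalg.norm(e-m),np.degrees(np.arctan2((m-e)[0],(m-e)[1])))
E
```

```text
(239, 175) [ 0.6252711  -0.16791223  0.028     ]
(328, 175) [ 0.55252193 -0.16045921  0.028     ]
(262, 246) [ 0.613969   -0.10376219  0.028     ]
(301, 246) [ 0.5798962  -0.10024673  0.028     ]
(282, 265) [ 0.59835298 -0.08378807  0.028     ]
[ 0.58889651 -0.16418572  0.028     ] 0.08095187610627408 6.708376572305903
```

Emit:
{"name": "move_arm", "arguments": {"series": [{"grip": 0.9, "xyz": [0, 0, 40], "angular": [0, 0, 0]}, {"grip": 0.9, "xyz": [0, 0, 80], "angular": [0, 0, 0]}, {"grip": 0.9, "xyz": [0, 0, 105], "angular": [0, 0, 0]}, {"grip": 0.9, "xyz": [0, 0, 108], "angular": [0, 0, 0]}, {"grip": 0.9, "xyz": [0, 0, 108], "angular": [0, 0, 0]}, {"grip": 0.05, "xyz": [0, 0, 108], "angular": [0, 0, 0]}, {"grip": 0.05, "xyz": [0, 0, 108], "angular": [0, 0, 0]}, {"grip": 0.05, "xyz": [0, 0, 108], "angular": [0, 0, 0]}, {"grip": 0.05, "xyz": [0, 0, 108], "angular": [0, 0, 0]}, {"grip": 0.05, "xyz": [0, 0, 108], "angular": [0, 0, 0]}]}}

```text
time_s: 5.8
tcp_pos: [0.5963, -0.1281, 0.0329]
ee_rot: [[-0.099, -0.995, 0.003], [-0.995, 0.099, -0.0], [0.0, -0.003, -1.0]]
wrist_force: [0.3, -0.9, 4.8]
gripper_width: 0.533
gripper_force: 11.3
```

Emit:
{"name": "move_arm", "arguments": {"series": [{"grip": 0.05, "xyz": [0, 0, 0], "angular": [0, 0, 0]}, {"grip": 0.05, "xyz": [0, 0, 0], "angular": [0, 0, 0]}, {"grip": 0.05, "xyz": [0, 0, 0], "angular": [0, 0, 0]}, {"grip": 0.05, "xyz": [0, 0, 0], "angular": [0, 0, 0]}]}}

```text
time_s: 6.2
tcp_pos: [0.5966, -0.1279, 0.0329]
ee_rot: [[-0.099, -0.995, 0.003], [-0.995, 0.099, -0.0], [-0.0, -0.003, -1.0]]
wrist_force: [-0.4, -0.4, 6.0]
gripper_width: 0.214
gripper_force: 30.1
```

```bash
python3 - <<'E'
from station import r
from h import *
s=r.sense();print(go(s,(.499,-.0414,.1005),168.9))
E
```

```text
(array([-76.5, 105.4, -67.9]), array([-0.003 ,  0.0002,  0.0948]))
```

Emit:
{"name": "move_arm", "arguments": {"series": [{"grip": 0.05, "xyz": [0, 0, -10], "angular": [0, 0, 0]}, {"grip": 0.05, "xyz": [0, 0, -30], "angular": [0, 0, 0]}, {"grip": 0.05, "xyz": [0, 20, -50], "angular": [0, 0, 0]}, {"grip": 0.05, "xyz": [-20, 50, -68], "angular": [0, 0, 0.04]}, {"grip": 0.05, "xyz": [-45, 80, -68], "angular": [0, 0, 0.08]}, {"grip": 0.05, "xyz": [-70, 100, -68], "angular": [0, 0, 0.095]}, {"grip": 0.05, "xyz": [-76.5, 105.5, -68], "angular": [0, 0, 0.095]}, {"grip": 0.05, "xyz": [-76.5, 105.5, -68], "angular": [0, 0, 0.095]}, {"grip": 0.05, "xyz": [-76.5, 105.5, -68], "angular": [0, 0, 0.095]}, {"grip": 0.05, "xyz": [-76.5, 105.5, -68], "angular": [0, 0, 0.095]}]}}

```text
time_s: 7.2
tcp_pos: [0.4987, -0.0418, 0.0994]
ee_rot: [[-0.194, -0.981, 0.0], [-0.981, 0.194, -0.0], [0.0, -0.0, -1.0]]
wrist_force: [-0.2, -0.2, -1.0]
gripper_width: 0.21
gripper_force: 29.9
```

```bash
python3 - <<'E'
from station import r
from h import *
import pickle
s=r.sense();d={n:r.capture(n) for n in("wrist","top","scene")};pickle.dump((s,d),open("w3.pkl","wb"))
print(s["time_s"],s["tcp_pos"],s["ee_rot"],s["gripper_width"])
pic=np.zeros((600,800,3),np.uint8)
pic[:300,:400]=cv2.resize(d["top"]["img"][185:245,150:230],(400,300),interpolation=cv2.INTER_CUBIC)
pic[300:,:400]=cv2.resize(d["wrist"]["img"],(400,300))
pic[:,400:]=cv2.resize(d["scene"]["img"][185:305,320:400],(400,600),interpolation=cv2.INTER_CUBIC)
cv2.imwrite("pics/w3.png",pic[:,:,::-1])
E
```

```text
7.2 [ 0.49872407 -0.04184014  0.0993921 ] [[-1.93674001e-01 -9.81065924e-01  1.81939482e-04]
 [-9.81065940e-01  1.93673990e-01 -7.83838367e-05]
 [ 4.16627658e-05 -1.93675540e-04 -9.99999980e-01]] 0.210227520656613
```

View pics/w3.png

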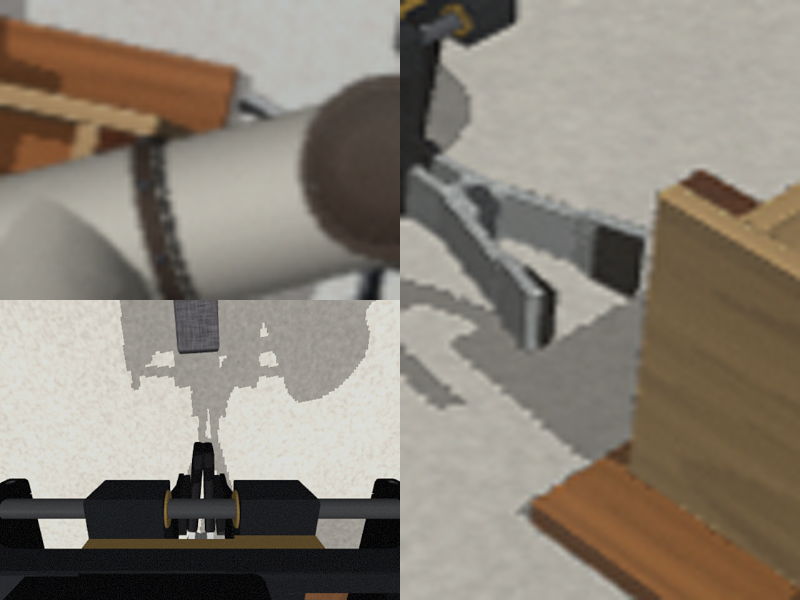

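```bash
python3 - <<'E'
import pickle
from h import *
np.set_printoptions(precision=1,suppress=True)
s,d=pickle.load(open("w3.pkl","rb"));c=d["scene"]
u=np.array([.1937,.981,0]);n=np.array([.981,-.1937,0]);T=s["tcp_pos"]
def pp(P): return (proj(c,P)-[320,185]+.5)*5-.5+[400,0]
for nn in(.0225,-.0225,.0285,-.0285):
  for a in (.125,):
    for z in(-.005,-.031,-.018): print(nn,z,pp(T+u*a+n*nn+np.array([0,0,z])))
print("pad rear far",pp(T+u*.105-n*.0195+np.array([0,0,-.005])),pp(T+u*.105-n*.0195+np.array([0,0,-.031])))
C=np.array([.5327,.1303,.152])
for a,b in((-15,13),(-15,1),(-15,-13)):print("lip top",a,b,pp(C+u*a/1000+n*b/1000))
print("lip base outer",pp(C+u*-.015+n*.013-[0,0,.140]))
E
```

```text
0.0225 -0.005 [[558.2 279.1]]
0.0225 -0.031 [[554.1 330.3]]
0.0225 -0.018 [[556.1 304.9]]
-0.0225 -0.005 [[633.6 234.6]]
-0.0225 -0.031 [[628.6 285.2]]
-0.0225 -0.018 [[631.1 260. ]]
0.0285 -0.005 [[547.9 285.2]]
0.0285 -0.031 [[543.9 336.5]]
0.0285 -0.018 [[545.9 311. ]]
-0.0285 -0.005 [[643.4 228.8]]
-0.0285 -0.031 [[638.2 279.3]]
-0.0285 -0.018 [[640.8 254.2]]
pad rear far [[592.  215.8]] [[587.6 266.1]]
lip top -15 13 [[654.  191.1]]
lip top -15 1 [[674.9 179. ]]
lip top -15 -13 [[698.8 165.1]]
lip base outer [[625.1 469.6]]
```

```bash
python3 - <<'E'
import pickle
from h import *
s,d=pickle.load(open("w3.pkl","rb"));c=d["scene"]
im=cv2.resize(c["img"][200:260,340:420],(800,600),interpolation=cv2.INTER_CUBIC)
cv2.imwrite("pics/w3b.png",im[:,:,::-1])
E
```

```text
(no output)
```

View pics/w3b.png

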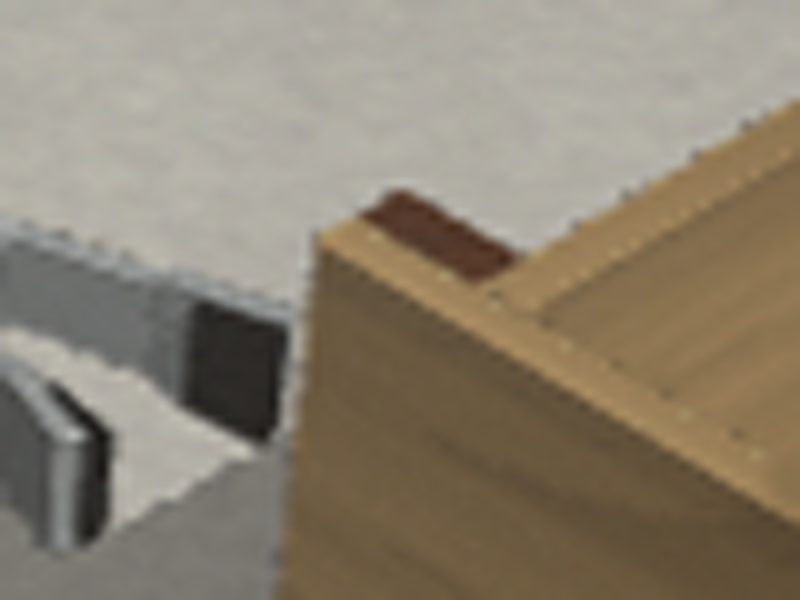

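The jaws are open and straddle the lip line in the scene view (near pad tip 10x crop (110,430), far pad (290,325), lip corner (318,235)). Relative to the lip the clamp is about 1 mm off centre and about 3 mm low. I insert 60 mm with that correction.

Emit:
{"name": "move_arm", "arguments": {"series": [{"grip": 0.05, "xyz": [0, 0.5, -3], "angular": [0, 0, 0]}, {"grip": 0.05, "xyz": [-10, 0.5, -3], "angular": [0, 0, 0]}, {"grip": 0.05, "xyz": [-20, 0.5, -3], "angular": [0, 0, 0]}, {"grip": 0.05, "xyz": [-30, 0.5, -3], "angular": [0, 0, 0]}, {"grip": 0.05, "xyz": [-36, 0.5, -3], "angular": [0, 0, 0]}, {"grip": 0.05, "xyz": [-42, 0.5, -3], "angular": [0, 0, 0]}, {"grip": 0.05, "xyz": [-48, 0.5, -3], "angular": [0, 0, 0]}, {"grip": 0.05, "xyz": [-53, 0.5, -3], "angular": [0, 0, 0]}, {"grip": 0.05, "xyz": [-57, 0.5, -3], "angular": [0, 0, 0]}, {"grip": 0.05, "xyz": [-57, 0.5, -3], "angular": [0, 0, 0]}]}}

```text
time_s: 8.35
tcp_pos: [0.5086, 0.0152, 0.1026]
ee_rot: [[-0.192, -0.981, 0.0], [-0.981, 0.192, 0.0], [-0.0, -0.0, -1.0]]
wrist_force: [0.2, 0.2, -1.4]
gripper_width: 0.208
gripper_force: 29.9
```

```bash
python3 - <<'E'
from station import r
from h import *
import pickle
s=r.sense();d={n:r.capture(n) for n in("wrist","top","scene")};pickle.dump((s,d),open("w4.pkl","wb"))
print(s["time_s"],s["tcp_pos"],s["wrist_force"],s["gripper_width"])
# box shift check: diff against the initial image in box interior / far edges
s0,d0=pickle.load(open("c0.pkl","rb"))
a=cv2.cvtColor(d0["scene"]["img"][190:345,430:545],7).astype(np.float32);b=cv2.cvtColor(d["scene"]["img"][190:345,430:545],7).astype(np.float32)
print(cv2.phaseCorrelate(a,b))
pic=np.zeros((600,800,3),np.uint8)
pic[:]=cv2.resize(d["scene"]["img"][200:275,330:430],(800,600),interpolation=cv2.INTER_CUBIC)
cv2.imwrite("pics/w4.png",pic[:,:,::-1])
E
```

```text
8.35 [0.50858364 0.01519217 0.10256321] [ 0.192364    0.23610317 -1.35632644] 0.20828675478599581
((0.012539858937849147, 0.007079463667082564), 0.9978336018323898)
```

View pics/w4.png

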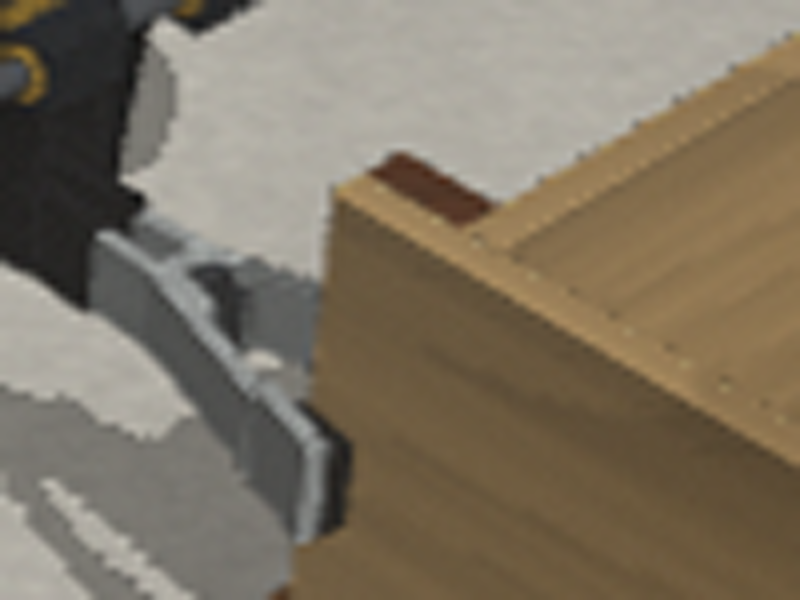

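```bash
python3 - <<'E'
import pickle
from h import *
from scipy.optimize import least_squares
np.set_printoptions(precision=4,suppress=True)
s,d=pickle.load(open("w4.pkl","rb"));c=d["scene"]
u=np.array([.1937,.981,0]);n=np.array([.981,-.1937,0])
px=lambda x,y:np.array([330+(x+.5)/8-.5,200+(y+.5)/8-.5])
A=ray(c,px(336,188),.152);B=ray(c,px(401,152),.152)
C=(A-.013*n+B+.013*n)/2+.015*u;print("corner scene",C, "thick",np.linalg.norm(A-B))
for name,q,nn in [("pad tip top",(352,448),.0225),("pad tip bot",(346,524),.0225),("pad rear top",(302,400),.0195)]:
  for dn in(-.003,0,.003):
    f=lambda v:proj(c,C+u*v[0]+n*(nn+dn)+np.array([0,0,v[1]]))[0]-px(*q)
    v=least_squares(f,[0,-.07]).x;print(name,dn,"u rel corner mm",v[0]*1e3,"z",.152+v[1])
print("pred corner by tcp", s["tcp_pos"]+.115*u)
E
```

```text
corner scene [0.5336 0.1324 0.152 ] thick 0.02298834838840898
pad tip top -0.003 u rel corner mm 3.8527171125093127 z 0.08880916889377141
pad tip top 0 u rel corner mm 6.098569237383364 z 0.09179255248120491
pad tip top 0.003 u rel corner mm 8.344421362257828 z 0.09477593606863849
pad tip bot -0.003 u rel corner mm 4.614251035235776 z 0.06543680199517057
pad tip bot 0 u rel corner mm 6.856595252812016 z 0.06852784736097288
pad tip bot 0.003 u rel corner mm 9.09893947038825 z 0.07161889272677499
pad rear top -0.003 u rel corner mm -14.93800940106081 z 0.0907981062212139
pad rear top 0 u rel corner mm -12.616294907188864 z 0.09375869047906904
pad rear top 0.003 u rel corner mm -10.294580413316968 z 0.09671927473692418
pred corner by tcp [0.5309 0.128  0.1026]
```

Pads are about 3.5 mm short of centre and at z≈0.080, and the box has not moved (0.01 px). I advance and release gently.

Emit:
{"name": "move_arm", "arguments": {"series": [{"grip": 0.05, "xyz": [-2, 0, 0], "angular": [0, 0, 0]}, {"grip": 0.05, "xyz": [-3.5, 0, 0], "angular": [0, 0, 0]}, {"grip": 0.05, "xyz": [-3.5, 0, 0], "angular": [0, 0, 0]}, {"grip": 0.05, "xyz": [-3.5, 0, 0], "angular": [0, 0, 0]}, {"grip": 0.28, "xyz": [-3.5, 0, 0], "angular": [0, 0, 0]}, {"grip": 0.32, "xyz": [-3.5, 0, 0], "angular": [0, 0, 0]}, {"grip": 0.36, "xyz": [-3.5, 0, 0], "angular": [0, 0, 0]}, {"grip": 0.38, "xyz": [-3.5, 0, 0], "angular": [0, 0, 0]}, {"grip": 0.4, "xyz": [-3.5, 0, 0], "angular": [0, 0, 0]}, {"grip": 0.4, "xyz": [-3.5, 0, 0], "angular": [0, 0, 0]}]}}

```text
time_s: 9.5
tcp_pos: [0.5087, 0.0183, 0.1024]
ee_rot: [[-0.192, -0.981, -0.001], [-0.981, 0.192, 0.0], [0.0, 0.001, -1.0]]
wrist_force: [-1.9, 1.7, -1.8]
gripper_width: 0.4
gripper_force: 10.4
```

```bash
cat > chk.py <<'E'
from station import r
from h import *
import pickle
s=r.sense();d={n:r.capture(n) for n in("top","scene")};pickle.dump((s,d),open("w5.pkl","wb"))
print(s["time_s"],s["tcp_pos"],s["wrist_force"],s["gripper_width"],s["gripper_force"])
s0,d0=pickle.load(open("c0.pkl","rb"))
g=lambda im:cv2.cvtColor(im[190:345,430:545],7).astype(np.float32)
print("box shift px",cv2.phaseCorrelate(g(d0["scene"]["img"]),g(d["scene"]["img"])))
E
python3 chk.py
```

```text
9.5 [0.50874411 0.01834469 0.1024344 ] [-1.87305716  1.74369497 -1.76714722] 0.40035500504677024 10.413633068092167
box shift px ((0.005704638572083809, 0.0010830664889596164), 1.0053636065622171)
```

Emit:
{"name": "move_arm", "arguments": {"series": [{"grip": 0.42, "xyz": [0, 0.5, 0], "angular": [0, 0, 0]}, {"grip": 0.43, "xyz": [0, 0.5, 0], "angular": [0, 0, 0]}, {"grip": 0.45, "xyz": [0, 0.5, 0], "angular": [0, 0, 0]}, {"grip": 0.5, "xyz": [0, 0.5, 0], "angular": [0, 0, 0]}, {"grip": 0.6, "xyz": [0, 0.5, 0], "angular": [0, 0, 0]}, {"grip": 0.7, "xyz": [0, 0.5, 0], "angular": [0, 0, 0]}, {"grip": 0.7, "xyz": [0, 0.5, 0], "angular": [0, 0, 0]}, {"grip": 0.7, "xyz": [0, 0.5, 0], "angular": [0, 0, 0]}]}}

```text
time_s: 10.4
tcp_pos: [0.5088, 0.0183, 0.1026]
ee_rot: [[-0.193, -0.981, 0.0], [-0.981, 0.193, 0.0], [-0.0, -0.0, -1.0]]
wrist_force: [-0.9, -0.6, 0.7]
gripper_width: 0.689
gripper_force: 0.0
```

```bash
python3 chk.py
```

```text
10.4 [0.50878216 0.01827489 0.10264037] [-0.87097583 -0.55465317  0.70337474] 0.688725574358879 0.0
box shift px ((0.020565517513063014, 0.013370725671009609), 1.0018938300013542)
```

Emit:
{"name": "move_arm", "arguments": {"series": [{"grip": 0.7, "xyz": [0, 0, -15], "angular": [0, 0, 0]}, {"grip": 0.7, "xyz": [0, 0, -45], "angular": [0, 0, 0]}, {"grip": 0.7, "xyz": [0, 0, -90], "angular": [0, 0, 0]}, {"grip": 0.7, "xyz": [0, 0, -135], "angular": [0, 0, 0]}, {"grip": 0.7, "xyz": [50, 0, -150], "angular": [0, 0, 0]}, {"grip": 0.7, "xyz": [95, 0, -150], "angular": [0, 0, 0]}, {"grip": 0.7, "xyz": [140, 0, -150], "angular": [0, 0, 0]}, {"grip": 0.7, "xyz": [185, 0, -150], "angular": [0, 0, 0]}, {"grip": 0.7, "xyz": [200, 0, -150], "angular": [0, 0, 0]}, {"grip": 0.7, "xyz": [200, 0, -150], "angular": [0, 0, 0]}]}}

```text
time_s: 11.5
tcp_pos: [0.4693, -0.1798, 0.2524]
ee_rot: [[-0.196, -0.981, -0.0], [-0.981, 0.196, -0.0], [0.0, 0.0, -1.0]]
wrist_force: [-0.0, -0.3, 0.2]
gripper_width: 0.7
gripper_force: 0.0
```

```bash
python3 chk.py; python3 - <<'E'
import pickle
from h import *
np.set_printoptions(precision=4,suppress=True)
s0,d0=pickle.load(open("c0.pkl","rb"));s,d=pickle.load(open("w5.pkl","rb"))
for n,(x0,x1,y0,y1) in {"top":(170,250,195,260),"scene":(320,400,195,300)}.items():
    df=np.abs(d0[n]["img"].astype(int)-d[n]["img"]).sum(2)[y0:y1,x0:x1]
    im=d[n]["img"][y0:y1,x0:x1].astype(int)
    ch="".join
    g=im.sum(2)//3
    print(n)
    for j in range(0,y1-y0,1):
        row=ch((" " if df[j,i]<60 else ("#" if g[j,i]<60 else "+" if (im[j,i].max()-im[j,i].min())<25 else "o")) for i in range(x1-x0))
        if row.strip(): print(y0+j,row)
E
```

```text
11.5 [ 0.46932876 -0.1797706   0.25244122] [-0.03125222 -0.25860125  0.21489449] 0.6997627249355881 0.0
box shift px ((0.0021326577105540423, 0.014506626705340864), 1.0002089879910152)
top
203        o                                                                        
204       +++oo                                                                     
205       ++++++o    oooooo       ++++                                +++           
206       ##++++++++++++++++++   +++++++++++++++++++++++++++        +++++++         
207         o++++++++++++++++++  +++++++++++++++++++++++++++++++++++++++++++        
208              ++++++++++++++ ++++++++++++++++++++++++++++++++++++++++++++++  ++  
209               +++++++++++++ ++++++++++++++++++++++++++++++++++++++++++++++++++++
210               +++++++++++++  +++++++++++++++++++++++++++++++++++++++++++++++++++
211               +++++++++++++  +++++++++++++++++++++++++++++++++++++++++++++++++++
212              ++++++++++++++ ++++++++++++++++++++++++++++++++++++++++++++++++++++
213             #++++++++++++++  ++++++++++++++++++++++++++++
[... 8973 characters left out ...]
         +++++                                                    
271                          +++++                                                  
272                          ++++++                                                 
273                            +++++                                                
274                              +++++                                              
275                              +++++                                              
276                                +++++                                            
277                                  +++                                            
278                                  +
```

```bash
python3 - <<'E'
import pickle
from h import *
from scipy.optimize import least_squares
s,d=pickle.load(open("w5.pkl","rb"));c=d["scene"]
u=np.array([.1937,.981,0]);n=np.array([.981,-.1937,0]);C=np.array([.5336,.1324,0])
for q in [(381.3,252.5),(380.5,265)]:
    v=least_squares(lambda v:proj(c,C+u*v[0]+n*.013+np.array([0,0,v[1]]))[0]-q,[0,.08]).x;print(v*1e3)
# other cameras: brush, bowl, pot regions unchanged
s0,d0=pickle.load(open("c0.pkl","rb"))
for nm,(y0,y1,x0,x1) in {"brush":(202,225,245,290),"bowl":(145,185,258,310),"pot":(190,290,145,202)}.items():
    print(nm,np.mean(np.abs(d0["scene"]["img"][y0:y1,x0:x1].astype(int)-d["scene"]["img"][y0:y1,x0:x1]).sum(2)>60))
E
```

```text
[ 16.25074714 100.39234765]
[17.95043945 70.41231903]
brush 0.0
bowl 0.09182692307692308
pot 0.0008771929824561404
```

```bash
python3 -c "
from station import r
print(r.finish_job())"
```

```text
the job is handed in; nothing more can be done
None
```

The spare clamp is clipped on the bare corner at about 85 mm up, and the job is handed in after about 11.5 s. By camera, both pads look fully on the wood (about 5 mm deeper than centred), the box did not shift, and brush and pot are unchanged. The bowl region showed some image change, probably the arm's shadow, and I did not confirm it.

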